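Slide the slim pickling weight into the half-litre jar

ROBOT

A 6-joint arm with a two-finger parallel gripper is mounted at the origin on the work surface. World frame = base frame: x ahead of the robot, y to its left, z up, the work surface at z = 0. Lengths are in m, angles in rad, forces in N, time in s.
With the tool pointing down it reaches from about 0.3 to 0.85 m from the base axis. Payload 5.4 kg.
Tool frame: the origin (TCP) lies midway between the tips of the shut fingers; the grasp point (between the pads) lies 19 mm behind it (ctrl.grip_point_offset is the distance from the TCP to the grasp point, in m); z points along the fingers, y is the line along which they close (so a half turn about z gives the same grasp; the last joint's range is limited). The gripper opens to 85 mm and grips with 20 to 120 N. Pads are 22 mm wide; open, the fingers measure 114 mm over their backs; the gripper's body (76 mm by 85 mm) begins 54 mm behind the grasp point. The pads swing forward as they close: fully open they stand 13 mm farther back than shut.
Start: joints at [1.12, 0.158, 1.597, -0, 1.386, -0.21], TCP at [0.137, 0.558, 0.231] pointing down, gripper open.
Joint ranges: [-2.91, 2.91], [-0.94, 2.29], [0.18, 2.7], [-1.29, 4.43], [0.17, 2.64], [-3, 3]. Speed limits (rad/s): [2.57, 2.57, 3.14, 3.14, 3.14, 3.14].

INTERFACE

Orientations are given as a 3x3 rotation matrix whose columns are the frame's x, y, z axes.
In Python, from bench import monitor, eyes, ctrl gives the robot as it stands.
- The arm moves only by the shell command python3 -m jog 'ROWS' [FORCE]. ROWS is JSON, a list of rows, each an object of numbers: "grip": the gripper's target within -1 to 1 (shut at 1, half-way at 0, fully open at -1); "tx", "ty", "tz": the shift along the world's x, y, z in mm; "roll": the turn about the world's z in degrees. In form: [{"grip": .., "tx": .., "ty": .., "tz": .., "roll": ..}, ...]. A call has 1 to 10 rows; each row is the pose to reach, as a shift and turn from the pose commanded when the call began; what a row does not reach only later rows make up. A row lasts 1/8 s, in which the tool goes at most 62.5 mm and 10.7 degrees, less where a joint would pass 70% of its speed; a pose out of reach is approached as far as the arm can. A call with a gripper value outside its range is refused whole. The fingers move at their own pace and stop on an object; FORCE is the grip in N (left out, the last holds). Time passes only in rows, so rows that repeat a pose let the fingers close. It gives the time, the measured TCP pose, the force, the opening and the grip force at its end, in the units of the state.
- monitor.get_obs(): the state, without advancing time (a new reading comes with each control period).
- eyes.snapshot(name): name is "scene" or "top" or "wrist"; returns a dict with "img" (384x512x3 uint8, red, green, blue), "fx", "fy", "cx", "cy" (pixels), "dist_coeffs" ([k1, k2, p1, p2, k3] as OpenCV has them; the pictures are not rectified), "R" (3x3) and "t" (3): a world point X has camera coordinates R X + t; the wrist camera has in their place "mount" (4x4, takes a point from camera to tool coordinates, whose origin is the TCP and whose axes are the flange's). Camera axes: x right, y down, z forward; pixel columns grow to the right and rows downward; lengths in m; the calibration is good to about 2 mm. A picture is of the moment at which its call begins: read the wrist's pose just before it. There is no depth.
- ctrl.finish_job(): hands the job in; it is judged then, once.
The state is a dict: "t": time; "joints": joint angles; "dq": joint speeds; "effort": joint torques, N m; "eef_pos": TCP position; "eef_rot": TCP orientation; "wrist_force": force on the tool from outside, world axes, zero at the start; "wrist_torque": the same for the moment, N m; "width": finger opening in m; "grip_force": force on a finger pad.
Only numpy, scipy, OpenCV 4.12 (cv2) and the standard library are available. Lean on these libraries where they do the work, as an engineer would, in place of code of your own. Each camera call takes 0.05 s, during which the arm holds its last target. There are 200 camera calls.

TASK

Put the pickling set together: pick up the slim white ceramic weight stone by its knob and slide it, chamfered foot first, down into the short clear half-litre jar until it stands upright on the jar's bottom. Lower it in gently, holding it as it goes in and not dropping it, and leave the jar standing about where it is. Leave the tall jar and the broad weight stone, which does not fit, where they are.

Things in the scene. Friction and masses are not known exactly. Their poses are not given: they have to be found in the camera images.
- stone: Slim weight stone: white ceramic, 450 g, round, upright, 136 mm tall. Body 58 mm in diameter, foot chamfered (42 mm across at the underside, full width 10 mm up), shoulder 92 mm up; above it a knob 24 mm in diameter, 30 mm at its top (129 to 136 mm). Origin: centre of the underside, z up. Gripped about 118 mm above the underside, the fingertips stay above the jar's rim when it is fully in.
- jar: Half-litre jar, the shorter of two jars: empty, open, clear glass, 320 g, loose, upright, 100 mm tall, 94 mm in outer diameter, neck 78 mm outside. The mouth is a round bore 70 mm in diameter (6 mm of play all round the slim stone); its inner floor lies 6 mm above its underside. Origin: centre of the underside, z up.
- tall_jar: The tall litre jar, to be left alone: empty open clear glass, 145 mm tall, 102 mm in outer diameter, same 70 mm mouth. Origin at the centre of the underside.
- broad_stone: The broad weight stone, to be left alone: white ceramic, 86 mm in diameter and only 50 mm high to the shoulder, with the same knob as the slim one (94 mm tall in all). It is too wide for the jars. Origin at the centre of the underside.
Not all that is in view belongs to the job. Leave any purple look-alike of the stone alone. Leave any orange look-alike of the jar alone.

How it is judged:
On the way, in this order (a step that is already met when the one before it is completed fails the run):
1. the slim stone is lifted clear of the shelf, its underside over 50 mm up (height (world z) of stone above 0.05 m), for 0.1 s.
2. the slim stone, still held by the fingers, has its foot at least 25 mm down inside the jar's mouth (z of stone in the frame of jar below 0.075 m and horizontal distance between stone and jar below 0.022 m and contact force between stone and the fingers above 0.5 N), for 0.1 s.
At the end, for the whole second after the job is handed in: The slim stone rests on the half-litre jar's floor: underside under 14 mm above the jar's underside, within 20 mm of its axis, upright to 10 degrees; that jar is on the shelf, upright to 10 degrees, within 50 mm of its start; tall jar and broad stone within 30 mm of theirs (z of stone in the frame of jar between 0 and 0.014 m and horizontal distance between stone and jar below 0.02 m and angle between each of stone, jar's own z axis and vertical below 0.18 rad and height (world z) of jar below 0.015 m and distance of jar from where it was at the start of the episode below 0.05 m and linear speed of each of stone, jar below 0.02 m/s and distance of each of tall_jar, broad_stone from where it was at the start of the episode below 0.03 m); the robot touches nothing.
It fails at once if the slim stone is dropped into the jar (moves faster than 0.6 m/s inside the mouth) (z of stone in the frame of jar below 0.1 m and horizontal distance between stone and jar below 0.03 m and linear speed of stone above 0.6 m/s).
It fails at once if a jar is tipped by more than 25 degrees (angle between any of jar, tall_jar's own z axis and vertical above 0.44 rad).
It fails at once if the tall jar or the broad stone is shoved more than 30 mm (distance of any of tall_jar, broad_stone from where it was at the start of the episode above 0.03 m).
It also fails if it takes over 45 s, if anything falls off the work surface, if the arm or the gripper's body presses on something with over 40 N, if the wrist force passes 120 N, or if a joint passes its speed limit or range.

## Working session

There is one attempt and no reset: what is moved stays moved. The work goes in short steps, Python scripts to look and compute and a shell command to move; the robot and the scene stay as the last step left them, time stands still between calls to the robot, and variables do not carry over. Pictures are saved under pics/ and viewed, at most 10 in all, crops included, and the job is handed in when it is done.

```bash
mkdir -p pics
cat > h.py <<'E'
import numpy as np, cv2
from bench import monitor, eyes, ctrl
def cam(s,obs=None):
    K=np.array([[s["fx"],0,s["cx"]],[0,s["fy"],s["cy"]],[0,0,1]]);d=np.array(s["dist_coeffs"],float)
    if "R" in s: R=np.array(s["R"]);t=np.array(s["t"])
    else:
        M=np.array(s["mount"]);T=np.eye(4);T[:3,:3]=obs["eef_rot"];T[:3,3]=obs["eef_pos"];W=np.linalg.inv(T@M);R=W[:3,:3];t=W[:3,3]
    return K,d,R,t
def onplane(c,px,z):
    K,d,R,t=c
    p=cv2.undistortPoints(np.array(px,float).reshape(-1,1,2),K,d)[:,0]
    r=np.c_[p,np.ones(len(p))]@R; o=-R.T@t
    return o+r*((z-o[2])/r[:,2])[:,None]
def proj(c,X):
    K,d,R,t=c
    return cv2.projectPoints(np.array(X,float).reshape(-1,1,3),cv2.Rodrigues(R)[0],t,K,d)[0][:,0]
E
python3 - <<'E'
from h import *
a=eyes.snapshot("scene");b=eyes.snapshot("top")
for n,s in(("scene",a),("top",b)):
    cv2.imwrite(f"pics/{n}0.png",cv2.resize(s["img"][:,:,::-1],(800,600)));
    c=cam(s);print(n,-c[2].T@c[3])
print(monitor.get_obs()["eef_rot"],monitor.get_obs()["t"])
E
```

```text
scene [0.75160081 0.4246421  0.77394916]
top [0.26145977 0.04550234 1.24708908]
[[-9.71150364e-01  2.38466834e-01 -7.35208600e-04]
 [ 2.38467714e-01  9.71149211e-01 -1.53599373e-03]
 [ 3.47713690e-04 -1.66700438e-03 -9.99998550e-01]] 0.1
```

View pics/scene0.png

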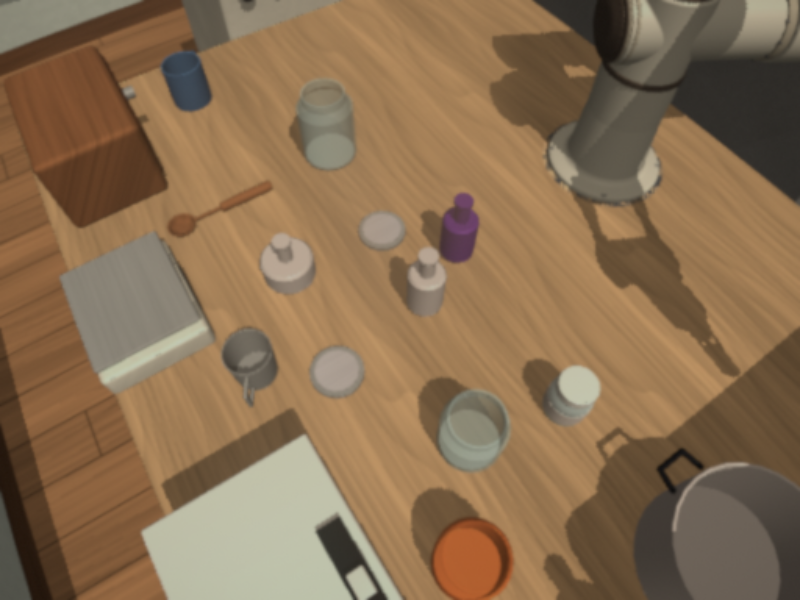

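View pics/top0.png

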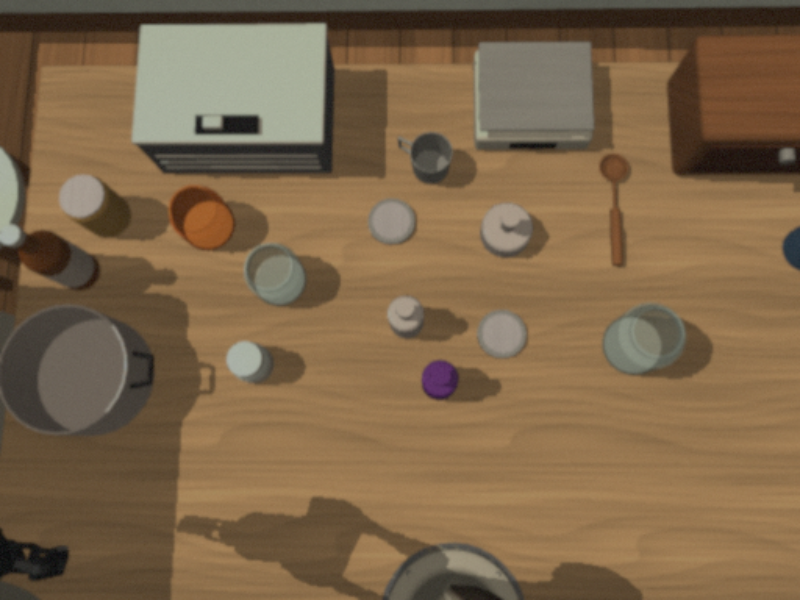

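The top view shows the slim stone at (406,312), with its knob at about (406,307). The half-litre jar is at (275,274), with its rim at about (270,265), and the purple look-alike is at (440,380). The scene view agrees: knob (428,257), jar rim (478,418). I'll triangulate from these.

Run:
```python
from h import *
ct=cam(eyes.snapshot("top"));cs=cam(eyes.snapshot("scene"));k=.64
for n,a,b,z in(("knob",(406,307),(428,256),.136),("rim",(270,265),(478,418),.1),("purple",(440,378),(463,202),.136),("broadknob",(512,222),(282,242),.094)):
    print(n,onplane(ct,np.array(a)*k,z),onplane(cs,np.array(b)*k,z))
print(onplane(ct,np.array([[249,360],[502,333],[393,221]])*k,[.06,.01,.01]))
```

```text
knob [[0.47348963 0.07284748 0.136     ]] [[0.47388597 0.07799817 0.136     ]]
rim [[0.54736693 0.29040379 0.1       ]] [[0.54544754 0.2955263  0.1       ]]
purple [[0.36628366 0.02138215 0.136     ]] [[0.3740172  0.02562811 0.136     ]]
broadknob [[ 0.62075557 -0.09467101  0.094     ]] [[ 0.62700929 -0.08663987  0.094     ]]
[[ 0.40033095  0.32602699  0.06      ]
 [ 0.45400923 -0.08478643  0.01      ]
 [ 0.64853101  0.09968884  0.01      ]]
```

```bash
python3 -m jog '[{"grip":-1,"tx":34,"ty":-48,"tz":50},{"grip":-1,"tx":68,"ty":-97,"tz":50},{"grip":-1,"tx":101,"ty":-145,"tz":50},{"grip":-1,"tx":135,"ty":-193,"tz":50},{"grip":-1,"tx":168,"ty":-242,"tz":50},{"grip":-1,"tx":202,"ty":-290,"tz":50},{"grip":-1,"tx":235,"ty":-338,"tz":50},{"grip":-1,"tx":269,"ty":-386,"tz":50},{"grip":-1,"tx":302,"ty":-434,"tz":50},{"grip":-1,"tx":336,"ty":-483,"tz":50}]' 40
python3 -m jog '[{"grip":-1,"tx":0,"ty":0,"tz":0},{"grip":-1,"tx":0,"ty":0,"tz":0}]'
python3 - <<'E'
from h import *
o=monitor.get_obs();s=eyes.snapshot("wrist");c=cam(s,o)
print(o["eef_pos"],o["eef_rot"],o["joints"],o["wrist_force"],-c[2].T@c[3])
print(proj(c,[[.4735,.075,.136],[.4735,.075,.0]])*1.5625)
cv2.imwrite("pics/w1.png",cv2.resize(s["img"][:,:,::-1],(800,600)))
E
```

```text
[0.13697958 0.55804828 0.23068445] [[-9.71145740e-01  2.38486203e-01 -5.32278337e-04]
 [ 2.38486654e-01  9.71145182e-01 -1.07333377e-03]
 [ 2.60944246e-04 -1.16930480e-03 -9.99999282e-01]] [ 1.11988077e+00  1.58801375e-01  1.59777621e+00  1.15242102e-05
  1.38621308e+00 -2.10110578e-01] [ 0.46911598 -0.56362297 -0.20048362] [0.06180643 0.57684085 0.37368407]
[[-31.61630227 763.46318511]
 [ 46.78108828 641.39264007]]invalid input
invalid input
```

View pics/w1.png

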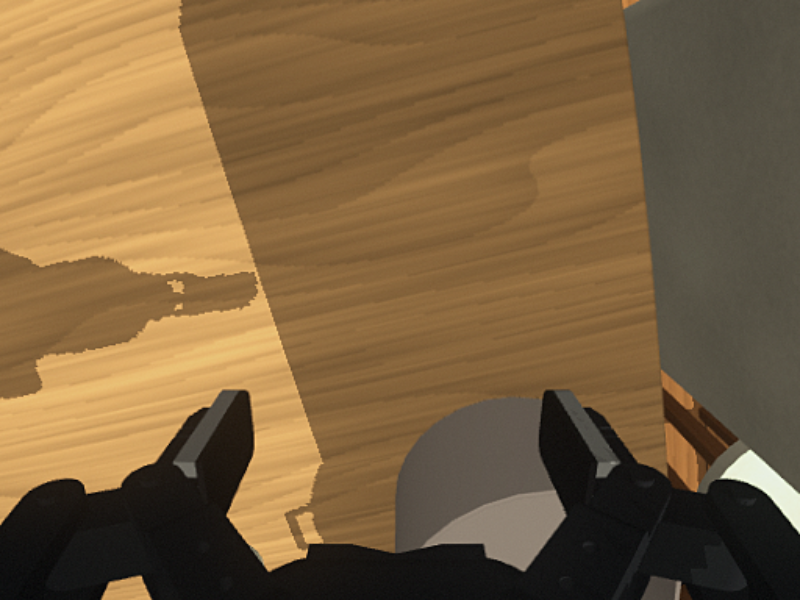

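The arm didn't move: both calls were refused, probably because a row needs the roll key. The picture shows the start view, with the pot's rim below the fingers at about (480,480). I'll lift first, then cross.

```bash
python3 -m jog '[{"grip":-1,"tx":0,"ty":0,"tz":50,"roll":0},{"grip":-1,"tx":30,"ty":-40,"tz":70,"roll":0},{"grip":-1,"tx":67,"ty":-88,"tz":70,"roll":0},{"grip":-1,"tx":101,"ty":-136,"tz":70,"roll":0},{"grip":-1,"tx":135,"ty":-184,"tz":70,"roll":0},{"grip":-1,"tx":168,"ty":-232,"tz":70,"roll":0},{"grip":-1,"tx":202,"ty":-280,"tz":70,"roll":0},{"grip":-1,"tx":235,"ty":-328,"tz":70,"roll":0},{"grip":-1,"tx":260,"ty":-376,"tz":70,"roll":0},{"grip":-1,"tx":280,"ty":-424,"tz":70,"roll":0}]' 40
```

```text
t: 1.5
eef_pos: [0.4178, 0.1326, 0.3013]
eef_rot: [[-0.971, 0.239, 0.0], [0.239, 0.971, 0.0], [-0.0, 0.0, -1.0]]
wrist_force: [0.9, 0.7, -0.3]
width: 0.0852
grip_force: 0.0
```

Run:
```python
from h import *
o=monitor.get_obs();s=eyes.snapshot("wrist")
for p in ([.4735,.075],[.52,.075],[.54,.065],[.56,.06]):
    q=dict(o);q["eef_pos"]=[*p,.301];c=cam(s,q);print(p,proj(c,[[.4735,.075,.136],[.4735,.075,.0]])*1.5625)
```

```text
[0.4735, 0.075] [[395.59710805 267.76086736]
 [395.66483003 230.47780097]]
[0.52, 0.075] [[377.29209265 195.55433948]
 [382.85450649 178.88715228]]
[0.54, 0.065] [[385.218876   158.59090652]
 [388.44796064 152.9652546 ]]
[0.56, 0.06] [[385.16248838 122.42990138]
 [388.4496435  127.87711502]]
```

Directly above the stone works for the view.

```bash
python3 -m jog '[{"grip":-1,"tx":28,"ty":-29,"tz":0,"roll":0},{"grip":-1,"tx":56,"ty":-58,"tz":0,"roll":0},{"grip":-1,"tx":56,"ty":-58,"tz":0,"roll":0},{"grip":-1,"tx":56,"ty":-58,"tz":0,"roll":0}]'
python3 - <<'E'
from h import *
o=monitor.get_obs();s=eyes.snapshot("wrist");c=cam(s,o)
print(o["eef_pos"],o["joints"],o["wrist_force"])
print(proj(c,[[.4735,.075,.136],[.4735,.075,.0]])*1.5625)
cv2.imwrite("pics/w2.png",cv2.resize(s["img"][:,:,::-1],(800,600)))
E
```

```text
t: 2.05
eef_pos: [0.4727, 0.0769, 0.3011]
eef_rot: [[-0.971, 0.238, -0.001], [0.238, 0.971, 0.0], [0.001, 0.0, -1.0]]
wrist_force: [1.6, 0.5, -0.7]
width: 0.085
grip_force: 0.0
[0.47265749 0.07693849 0.30111701] [-9.19729343e-02 -1.35771123e-01  1.75666274e+00  4.05666323e-04
  1.52153781e+00 -1.42203592e+00] [ 1.5783072   0.53279866 -0.70793759]
[[392.90417524 269.99561877]
 [393.73139972 232.29569473]]
```

View pics/w2.png

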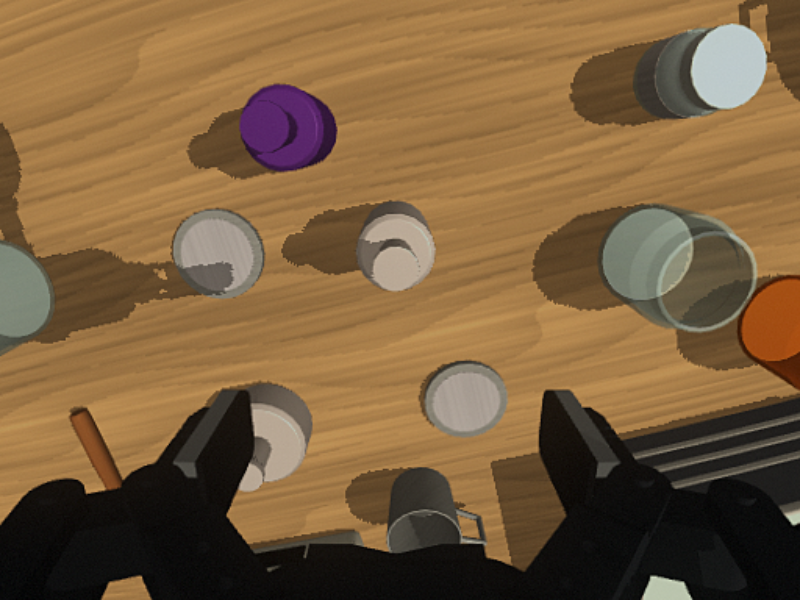

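The knob top is at (396,267), the jar's rim circle centres on about (706,281), and its floor on (647,254).

Run:
```python
from h import *
o=monitor.get_obs();c=cam(eyes.snapshot("wrist"),o)
print(o["eef_pos"],onplane(c,np.array([[396,267],[706,281],[647,254]])*k if 0 else np.array([[396,267],[706,281],[647,254]])*.64,[.136,.1,.006]))
```

```text
[0.47253932 0.0771934  0.30124007] [[0.47204413 0.07759201 0.136     ]
 [0.54436607 0.29394557 0.1       ]
 [0.54539404 0.29452726 0.006     ]]
```

```bash
python3 -m jog '[{"grip":-1,"tx":0,"ty":0,"tz":-50,"roll":0},{"grip":-1,"tx":0,"ty":0,"tz":-100,"roll":0},{"grip":-1,"tx":0,"ty":0,"tz":-140,"roll":0},{"grip":-1,"tx":0,"ty":0,"tz":-170,"roll":0},{"grip":-1,"tx":0,"ty":0,"tz":-190,"roll":0},{"grip":-1,"tx":0,"ty":0,"tz":-201,"roll":0},{"grip":-1,"tx":0,"ty":0,"tz":-201,"roll":0}]'
python3 -m jog '[{"grip":1,"tx":0,"ty":0,"tz":0,"roll":0},{"grip":1,"tx":0,"ty":0,"tz":0,"roll":0},{"grip":1,"tx":0,"ty":0,"tz":0,"roll":0},{"grip":1,"tx":0,"ty":0,"tz":0,"roll":0},{"grip":1,"tx":0,"ty":0,"tz":0,"roll":0},{"grip":1,"tx":0,"ty":0,"tz":0,"roll":0},{"grip":1,"tx":0,"ty":0,"tz":0,"roll":0},{"grip":1,"tx":0,"ty":0,"tz":0,"roll":0}]' 60
```

```text
t: 3.02
eef_pos: [0.4726, 0.0769, 0.1001]
eef_rot: [[-0.971, 0.238, -0.001], [0.238, 0.971, 0.0], [0.001, -0.0, -1.0]]
wrist_force: [-0.2, 0.1, 0.1]
width: 0.0856
grip_force: 0.0
t: 4.03
eef_pos: [0.4737, 0.0763, 0.101]
eef_rot: [[-0.971, 0.239, 0.001], [0.239, 0.971, -0.0], [-0.001, 0.0, -1.0]]
wrist_force: [-1.3, 0.2, 5.1]
width: 0.0276
grip_force: 58.7
```

The width is 27.6 mm rather than 24 mm, so the pads probably touch the flared top. I'll regrip a few mm lower.

```bash
python3 -m jog '[{"grip":0,"tx":0,"ty":0,"tz":0,"roll":0},{"grip":0,"tx":0,"ty":0,"tz":0,"roll":0},{"grip":0,"tx":0,"ty":0,"tz":-4,"roll":0},{"grip":0,"tx":0,"ty":0,"tz":-4,"roll":0},{"grip":1,"tx":0,"ty":0,"tz":-4,"roll":0},{"grip":1,"tx":0,"ty":0,"tz":-4,"roll":0},{"grip":1,"tx":0,"ty":0,"tz":-4,"roll":0},{"grip":1,"tx":0,"ty":0,"tz":-4,"roll":0},{"grip":1,"tx":0,"ty":0,"tz":-4,"roll":0},{"grip":1,"tx":0,"ty":0,"tz":-4,"roll":0}]' 60
```

```text
t: 5.28
eef_pos: [0.4732, 0.0764, 0.0963]
eef_rot: [[-0.971, 0.238, 0.0], [0.238, 0.971, -0.0], [-0.0, -0.0, -1.0]]
wrist_force: [0.2, -0.5, 0.6]
width: 0.0272
grip_force: 58.8
```

```bash
python3 -m jog '[{"grip":1,"tx":0,"ty":0,"tz":10,"roll":0},{"grip":1,"tx":0,"ty":0,"tz":30,"roll":0},{"grip":1,"tx":0,"ty":0,"tz":60,"roll":0},{"grip":1,"tx":0,"ty":0,"tz":95,"roll":0},{"grip":1,"tx":0,"ty":0,"tz":130,"roll":0},{"grip":1,"tx":0,"ty":0,"tz":160,"roll":0},{"grip":1,"tx":8,"ty":25,"tz":165,"roll":0},{"grip":1,"tx":20,"ty":60,"tz":165,"roll":0},{"grip":1,"tx":33,"ty":100,"tz":165,"roll":0},{"grip":1,"tx":47,"ty":140,"tz":165,"roll":0}]'
python3 -m jog '[{"grip":1,"tx":10,"ty":30,"tz":0,"roll":0},{"grip":1,"tx":18,"ty":55,"tz":0,"roll":0},{"grip":1,"tx":25,"ty":78,"tz":0,"roll":0},{"grip":1,"tx":25,"ty":78,"tz":0,"roll":0},{"grip":1,"tx":25,"ty":78,"tz":0,"roll":0},{"grip":1,"tx":25,"ty":78,"tz":0,"roll":0}]'
python3 - <<'E'
from h import *
o=monitor.get_obs();s=eyes.snapshot("wrist");g=eyes.snapshot("scene")["img"]
print(o["eef_pos"],o["width"],o["grip_force"],o["wrist_force"])
cv2.imwrite("pics/w3.png",cv2.resize(s["img"][:,:,::-1],(800,600)))
cv2.imwrite("pics/s3.png",cv2.resize(g[130:330,180:420,::-1],(720,600)))
E
```

```text
t: 6.52
eef_pos: [0.5199, 0.2176, 0.261]
eef_rot: [[-0.971, 0.239, -0.001], [0.239, 0.971, -0.0], [0.001, -0.0, -1.0]]
wrist_force: [0.4, -1.0, -4.0]
width: 0.027
grip_force: 59.6
t: 7.28
eef_pos: [0.545, 0.2936, 0.2613]
eef_rot: [[-0.971, 0.239, -0.0], [0.239, 0.971, -0.0], [0.0, -0.0, -1.0]]
wrist_force: [-0.1, 0.5, -3.6]
width: 0.0272
grip_force: 59.8
[0.54498402 0.29362015 0.26126675] 0.027183278631913006 59.78248257189989 [-0.1114353   0.5377847  -3.60623028]
```

View pics/w3.png

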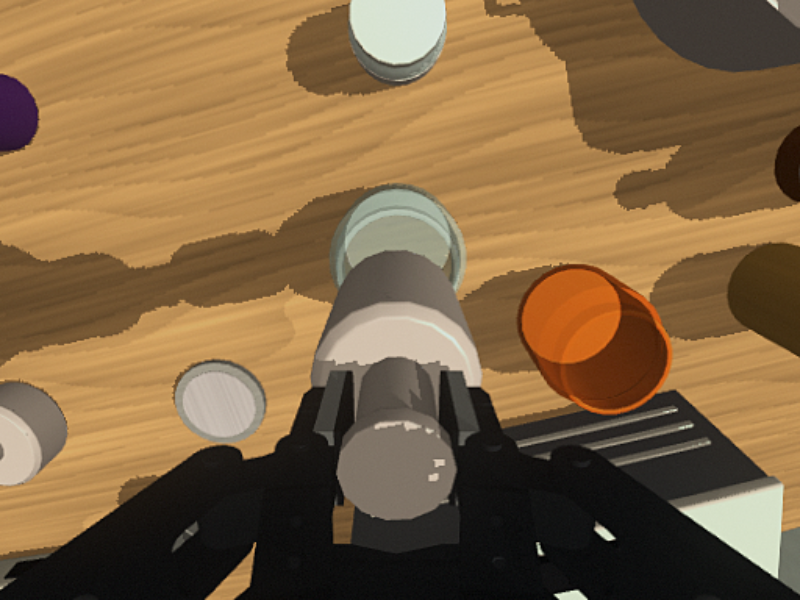

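View pics/s3.png

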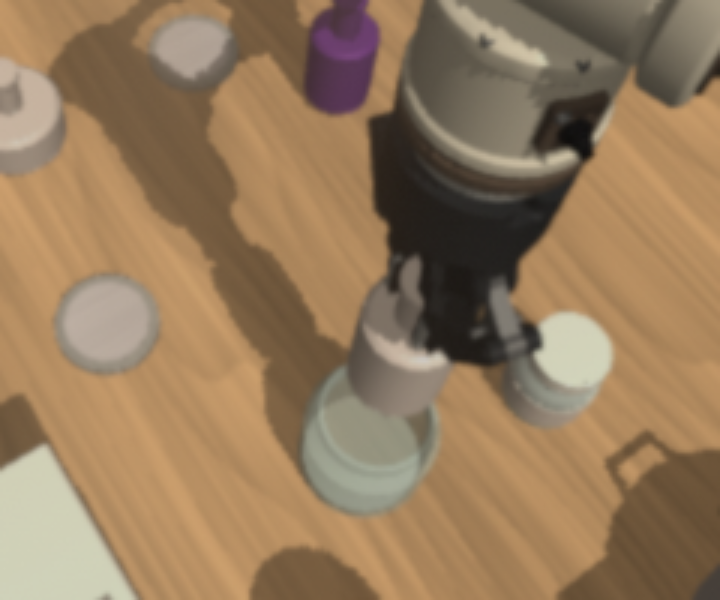

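The stone hangs straight in the grip: shoulder centre column 397, foot top edge at row ~250. The jar is below it, columns 331–466, top edge row ~185. I'll compare with predicted outlines to check alignment along the view direction.

Run:
```python
from h import *
o=monitor.get_obs();c=cam(eyes.snapshot("wrist"),o);p=np.array(o["eef_pos"]);a=np.linspace(0,2*np.pi,90)
def circ(n,x,y,r,z):
    q=proj(c,np.c_[x+r*np.cos(a),y+r*np.sin(a),a*0+z])*1.5625
    print(n,"cols",q[:,0].min().round(),q[:,0].max().round(),"rows",q[:,1].min().round(),q[:,1].max().round())
J=(.545,.2942);circ("rim out",*J,.039,.1);circ("bore",*J,.035,.1);circ("body",*J,.047,.07);circ("body",*J,.047,.02);circ("floor",*J,.04,.006)
z0=p[2]-.096
circ("foot",p[0],p[1],.029,z0+.01);circ("should",p[0],p[1],.029,z0+.092);circ("knobtop",p[0],p[1],.015,z0+.136)
```

```text
rim out cols 334.0 459.0 rows 206.0 327.0
bore cols 340.0 452.0 rows 213.0 321.0
body cols 327.0 465.0 rows 188.0 323.0
body cols 336.0 457.0 rows 182.0 301.0
floor cols 347.0 446.0 rows 190.0 288.0
foot cols 335.0 456.0 rows 249.0 363.0
should cols 307.0 484.0 rows 304.0 463.0
knobtop cols 334.0 456.0 rows 420.0 522.0
```

Jar and stone agree within about 2 mm, well inside the 6 mm play, so I'll lower it.

```bash
python3 -m jog '[{"grip":1,"tx":0,"ty":1,"tz":-25,"roll":0},{"grip":1,"tx":0,"ty":1,"tz":-45,"roll":0},{"grip":1,"tx":0,"ty":1,"tz":-60,"roll":0},{"grip":1,"tx":0,"ty":1,"tz":-72,"roll":0},{"grip":1,"tx":0,"ty":1,"tz":-84,"roll":0},{"grip":1,"tx":0,"ty":1,"tz":-96,"roll":0},{"grip":1,"tx":0,"ty":1,"tz":-96,"roll":0}]'
```

```text
t: 8.3
eef_pos: [0.5444, 0.2951, 0.1639]
eef_rot: [[-0.971, 0.239, -0.002], [0.239, 0.971, -0.001], [0.002, -0.001, -1.0]]
wrist_force: [0.1, 0.3, -4.1]
width: 0.0273
grip_force: 59.8
```

No contact with the foot about 33 mm in; continuing.

```bash
python3 -m jog '[{"grip":1,"tx":0,"ty":0,"tz":-12,"roll":0},{"grip":1,"tx":0,"ty":0,"tz":-24,"roll":0},{"grip":1,"tx":0,"ty":0,"tz":-36,"roll":0},{"grip":1,"tx":0,"ty":0,"tz":-46,"roll":0},{"grip":1,"tx":0,"ty":0,"tz":-54,"roll":0},{"grip":1,"tx":0,"ty":0,"tz":-58,"roll":0},{"grip":1,"tx":0,"ty":0,"tz":-60,"roll":0},{"grip":1,"tx":0,"ty":0,"tz":-60,"roll":0}]'
```

```text
t: 9.3
eef_pos: [0.5453, 0.2954, 0.1055]
eef_rot: [[-0.971, 0.238, 0.0], [0.238, 0.971, 0.0], [-0.0, 0.0, -1.0]]
wrist_force: [-0.3, -0.4, -4.6]
width: 0.0272
grip_force: 59.8
```

```bash
python3 -m jog '[{"grip":1,"tx":0,"ty":0,"tz":-1,"roll":0},{"grip":1,"tx":0,"ty":0,"tz":-2,"roll":0},{"grip":1,"tx":0,"ty":0,"tz":-2,"roll":0}]'
python3 -m jog '[{"grip":1,"tx":0,"ty":0,"tz":-1,"roll":0},{"grip":1,"tx":0,"ty":0,"tz":-2,"roll":0},{"grip":1,"tx":0,"ty":0,"tz":-2,"roll":0}]'
```

```text
t: 9.68
eef_pos: [0.5451, 0.2954, 0.1033]
eef_rot: [[-0.971, 0.238, -0.0], [0.238, 0.971, -0.0], [0.0, -0.0, -1.0]]
wrist_force: [-0.1, -0.1, -4.8]
width: 0.0273
grip_force: 59.8
t: 10.05
eef_pos: [0.5458, 0.2956, 0.1024]
eef_rot: [[-0.971, 0.238, 0.002], [0.238, 0.971, 0.0], [-0.002, 0.001, -1.0]]
wrist_force: [0.3, -0.5, 2.6]
width: 0.0275
grip_force: 59.5
```

The stone is on the jar floor (force went from −4.8 to +2.6 N at TCP 0.102). Release and rise.

```bash
python3 -m jog '[{"grip":0,"tx":0,"ty":0,"tz":0,"roll":0},{"grip":0,"tx":0,"ty":0,"tz":0,"roll":0},{"grip":-0.5,"tx":0,"ty":0,"tz":0,"roll":0},{"grip":-0.5,"tx":0,"ty":0,"tz":0,"roll":0},{"grip":-0.5,"tx":0,"ty":0,"tz":10,"roll":0},{"grip":-0.5,"tx":0,"ty":0,"tz":30,"roll":0},{"grip":-0.5,"tx":0,"ty":0,"tz":60,"roll":0},{"grip":-0.5,"tx":0,"ty":0,"tz":100,"roll":0},{"grip":-0.5,"tx":0,"ty":0,"tz":140,"roll":0},{"grip":-0.5,"tx":0,"ty":0,"tz":140,"roll":0}]'
python3 - <<'E'
from h import *
o=monitor.get_obs();s=eyes.snapshot("wrist");g=eyes.snapshot("top")["img"]
print(o["eef_pos"],o["wrist_force"])
cv2.imwrite("pics/w4.png",cv2.resize(s["img"][:,:,::-1],(800,600)))
E
```

```text
t: 11.3
eef_pos: [0.5477, 0.2963, 0.2481]
eef_rot: [[-0.971, 0.238, 0.01], [0.238, 0.971, 0.003], [-0.009, 0.006, -1.0]]
wrist_force: [-0.3, 0.0, 0.8]
width: 0.0645
grip_force: 0.0
[0.54774039 0.29627735 0.24805354] [-0.27756824  0.0276076   0.77962684]
```

View pics/w4.png

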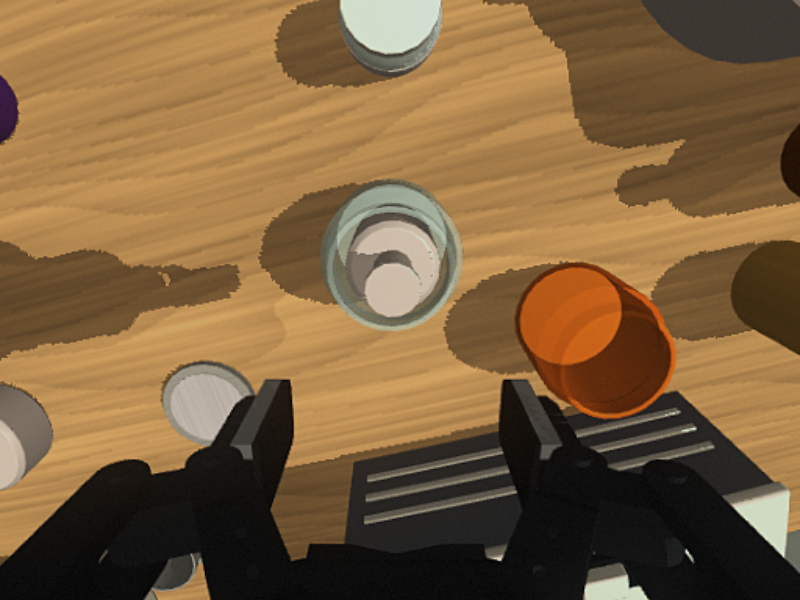

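The stone stands upright in the half-litre jar: knob at (393,288), jar centred on about (392,255). The fingers are clear, so I'm handing in.

```bash
python3 -c "
from bench import ctrl
print(ctrl.finish_job())"
```

```text
the job is handed in; nothing more can be done
None
```

The slim stone was lowered in by its knob and stands upright on the floor of the half-litre jar; the gripper touched neither the tall jar nor the broad stone. The job was handed in at about 11 s, and no verdict was shown.

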